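# Slide the latched loupe over the gear

## Task

On the inspection stage, move the sliding loupe from the empty middle pocket to the pocket that holds the brass gear wheel. Its grip is locked: pinch the latch tab in against the grip, slide the grip to the next stop with the tab kept pressed, then let go so that the latch springs out and locks there. Leave the gear in its pocket.

Things in the scene. Friction and masses are not known exactly. Their poses are not given: they have to be found in the camera images.
- grip_top (a point): Centre of the top of the black grip block, 72 mm above the table. z up, y along the straight track, x across it, away from the latch tab (on the -x, robot side). The block is 28 mm across (x), 34 mm along y, its underside 20 mm above the table. The track is fixed, yaw within 25 deg. Beside grip and tab all is clear above 34 mm height; lower, a steel arm runs to the lens on the +x side.
- loupe_slide (a joint): Position of grip and loupe along grip_top's +y, in m: 0 middle stop (start), +0.060 and -0.060 end stops. Locked with 1.5 mm play while the tab is out, free (about 1 N) while pressed. Let go within 10 mm of a stop, the latch draws it in. The round lens, 58 mm over its frame, 27 to 35 mm above the table, has its centre 92 mm to +x of the grip's centre, at the same y.
- latch_tab (a joint): Travel of the latch tab towards the grip (+x), in m: 0 out, locked; 0.010 fully pressed; free from 0.0085. Spring 5 N rising to 10 N. Upright steel plate, 28 mm along y, 36 to 70 mm above the table; outer face 26 mm from the grip's centre when out, 16 mm pressed (grip and tab 40 mm, then 30 mm across). It springs out to 0 only at a stop.
- gear: Brass gear wheel, eight coarse teeth, 37 mm across, 5 mm thick, loose in one of the two end pockets of a white tray with three pockets (44 mm square, 9 mm deep, 60 mm apart along the track, one at each stop, centres 92 mm to +x of the grip's line). The other end pocket holds a 27 mm square brass plate. Origin at the centre of its underside, z up.
Mind the look-alikes: they are no part of the job. Leave any black or purple look-alike of the gear alone.

How it is judged:
By the outcome, as a careful person would: the job done as asked, in the order asked, and still so for the second after the job is handed in, with the robot touching nothing.
It also fails if it takes over 29 s, if anything falls off the work surface, if the arm or the gripper's body presses on something with over 40 N, if the wrist force passes 120 N, or if a joint passes its speed limit or range.

## Robot

A 7-joint arm with a two-finger parallel gripper is mounted at the origin on the work surface. World frame = base frame: x ahead of the robot, y to its left, z up, the work surface at z = 0. Lengths are in m, angles in rad, forces in N, time in s.
With the tool pointing down it reaches from about 0.425 to 0.825 m from the base axis. Payload 3.6 kg.
Tool frame: the origin (TCP) lies on the mounting face of the last link; the fingertips stand 173 mm ahead of it and the grasp point (between the pads) lies 155 mm ahead of it (tcp_to_tips is the distance from the TCP to the fingertips, in m); z points along the fingers, y is the direction in which the jaws open and shut (so a half turn about z gives the same grasp; the last joint's range is limited). The gripper opens to 85 mm and grips with 20 to 120 N. Pads are 22 mm wide; open, the fingers measure 114 mm over their backs; the gripper's body (76 mm by 85 mm) begins 54 mm behind the grasp point. The pads swing forward as they close: fully open they stand 13 mm farther back than shut.
Start: joints at [-1.373, 0.615, -0.013, 1.423, 0.008, 1.103, -0.04], TCP at [0.144, 0.634, 0.405] pointing down, gripper open.
Joint ranges: [-3.12, 3.12], [-0.3, 2.06], [-1.34, 1.32], [0.26, 2.42], [-1.36, 4.5], [0.01, 1.98], [-2.84, 2.84]. Speed limits (rad/s): [2.79, 2.79, 3.14, 3.14, 3.14, 3.14, 3.14].

## Interface

Orientations are given as [roll, pitch, yaw] about the fixed x, y, z axes, in that order (R = Rz(yaw) Ry(pitch) Rx(roll)).
In Python, from rig import * gives the robot as it stands. The module is installed in compiled form; this text tells all that it offers.
- The arm moves only by the tool send_rows, never from a script. Its argument "increments" is a list of rows, each a list of 3 entries, a list of its own where there are three numbers: the shift along the tool's x, y, z in m, then the turn, a rotation vector about the tool's x, y, z in rad, then the gripper command: -1 is fully open, 1 is shut, values between are in proportion. A call has 1 to 12 rows; each row is the pose to reach, as a shift and turn from the pose measured when the call began, along the tool's axes at that moment; what a row does not reach only later rows make up. A row lasts 1/10 s, in which the tool goes at most 50 mm and 8.59 degrees, less where a joint would pass 70% of its speed; a pose out of reach is approached as far as the arm can. A call with a gripper value outside its range is refused whole. The fingers move at their own pace and stop on an object; "grip_force" is the grip in N (left out, the last holds). Time passes only in rows, so rows that repeat a pose let the fingers close. It gives the time, the measured TCP pose, the force and the opening at its end, in the units of the state.
- read_state(): the state, without advancing time (a new reading comes with each control period).
- snapshot(name): name is "side" or "top"; returns (picture, depth): 384x512x3 uint8, red, green, blue; 384x512 float32, m along the optical axis (not along the pixel's ray), 0 where there is no reading.
- get_calibration(name): a dict with "K" (3x3 intrinsics, pixels), "T" (4x4, takes a point from camera to world coordinates). Camera axes: x right, y down, z forward; pixel columns grow to the right and rows downward; lengths in m; the calibration is good to about 2 mm. A picture is of the moment at which its call begins. get_calibration takes no time and is no camera call.
- sign_off(): hands the job in, once; it reports no verdict.
Trained networks look in the newest picture that a camera, given by its name, has taken for a name from the list of things; names that differ only in an ending like _2 or _b are one class to them, and where a whole thing is asked for, a point or a joint stands for the part that bears it (a point fixed in the world has none). Each returns a list of dicts, best first, with "conf" (0 to 1); they miss things now and then, are a little off and sometimes report something else, mostly with a low value. They report only what shows in the picture. A call takes as long as a camera call. They do not tell look-alikes from the thing itself.
- search_frame(camera, thing): "rect" ([left, top, right, bottom] in pixels, round what is visible of it).
- trace(camera, thing): "mask" (384x512 bool, what is visible of it) and "rect" ([left, top, right, bottom] in pixels, round what is visible of it).
The state is a dict: "time": time; "qpos": joint angles; "qd": joint speeds; "joint_efforts": joint torques, N m; "eef_pos": TCP position; "eef_rot": TCP orientation; "ft_force": force on the tool from outside, world axes, zero at the start; "moment": the same for the moment, N m; "grip_width": opening from 0.0 (shut) to 1.0 (fully open).
Only numpy, scipy, OpenCV 4.12 (cv2) and the standard library are available. Lean on these libraries where they do the work, as an engineer would, in place of code of your own. Each camera call takes 0.05 s, during which the arm holds its last target. There are 200 camera calls.

## Working session

There is one attempt and no reset: what is moved stays moved. The work goes in short steps, Python scripts to look and compute and a tool call to move; the robot and the scene stay as the last step left them, time stands still between calls to the robot, and variables do not carry over. Pictures are saved under pics/ and viewed, about 8 in all and at most 12, crops included, and the job is handed in when it is done.

Besides the shell and the picture viewer there is one more tool, called after "Call:" in YAML: its name, and indented under it one key for each argument. send_rows: Moves the arm, as the interface text tells. Its arguments: {"type":"object","properties":{"increments":{"type":"array","items":{"type":"array"}},"grip_force":{"type":"number"}},"required":["increments"]}

```bash
mkdir -p pics; cat > h.py <<'E'
from rig import *
import numpy as np, cv2
from scipy.spatial.transform import Rotation as R
def cloud(n,d):
    c=get_calibration(n);K=c["K"];T=np.array(c["T"])
    v,u=np.mgrid[0:384,0:512]
    p=np.stack([(u-K[0][2])/K[0][0]*d,(v-K[1][2])/K[1][1]*d,d],-1)
    return p@T[:3,:3].T+T[:3,3]
E
python3 - <<'E'
from h import *
ims=[]
for n in("top","side"):
    im,d=snapshot(n);np.savez(f"{n}.npz",im=im,d=d);P=cloud(n,d)
    ims.append(im)
    for t in("grip_top","latch_tab","gear"):
        for r in trace(n,t)[:4]:
            m=r["mask"]&(d>0);q=P[m]
            print(n,t,round(r["conf"],2),np.round(r["rect"]),np.round(np.median(q,0),3),np.round(np.percentile(q[:,2],[5,95]),3))
            if t=="grip_top":
                s=q[abs(q[:,2]-.072)<.004]
                if len(s)>10:print("  top",len(s),cv2.minAreaRect((s[:,:2]*1000).astype(np.float32)))
s=read_state();print(s["time"],s["eef_pos"],s["eef_rot"])
for n,i in zip(("top","side"),ims): cv2.imwrite(f"pics/{n}1.png",cv2.resize(i[...,::-1],(768,576)))
E
```

```text
top grip_top 0.8 [220. 169. 264. 251.] [0.592 0.085 0.033] [0.027 0.072]
  top 387 ((520.743896484375, 99.52548217773438), (33.65574264526367, 39.55006790161133), 75.2396240234375)
top latch_tab 0.56 [218. 242. 236. 254.] [0.506 0.104 0.068] [0.06 0.07]
top latch_tab 0.41 [221. 171. 261. 248.] [0.592 0.086 0.033] [0.027 0.072]
top gear 0.78 [198. 107. 214. 127.] [0.743 0.153 0.005] [0.002 0.007]
top gear 0.75 [253. 110. 270. 121.] [0.75  0.051 0.005] [0.002 0.007]
top gear 0.53 [206. 169. 228. 190.] [0.631 0.133 0.012] [0.01  0.014]
side grip_top 0.84 [242. 192. 340. 242.] [0.535 0.101 0.033] [0.024 0.07 ]
  top 328 ((518.2048950195312, 102.520263671875), (33.9692497253418, 38.66608810424805), 77.16566467285156)
side latch_tab 0.69 [323. 207. 338. 241.] [0.503 0.111 0.055] [0.035 0.068]
side gear 0.85 [224. 228. 246. 244.] [0.628 0.137 0.011] [0.01  0.013]
side gear 0.78 [174. 188. 198. 205.] [0.747 0.056 0.003] [-0.001  0.004]
side gear 0.52 [149. 227. 174. 246.] [0.739 0.156 0.003] [-0.001  0.005]
0.4 [0.14421718 0.6337378  0.40453904] [-3.14118183e+00 -1.18432281e-05  2.91790473e+00]
```

View pics/top1.png

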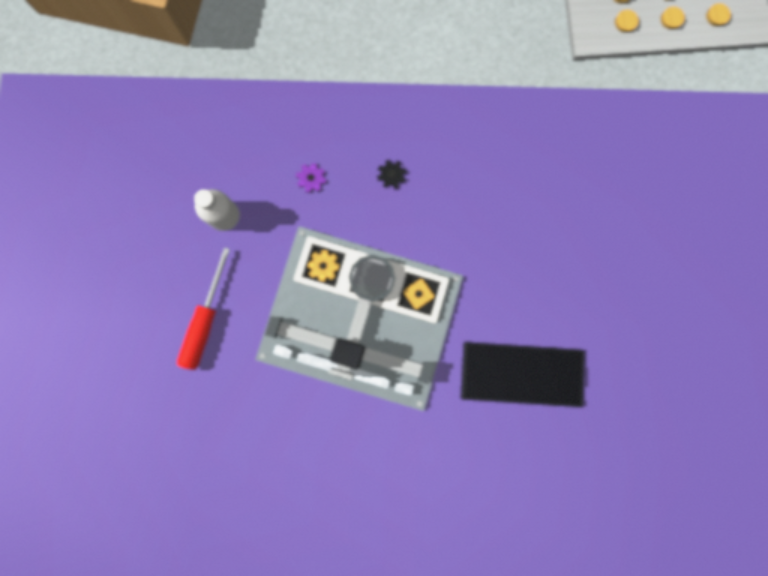

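View pics/side1.png

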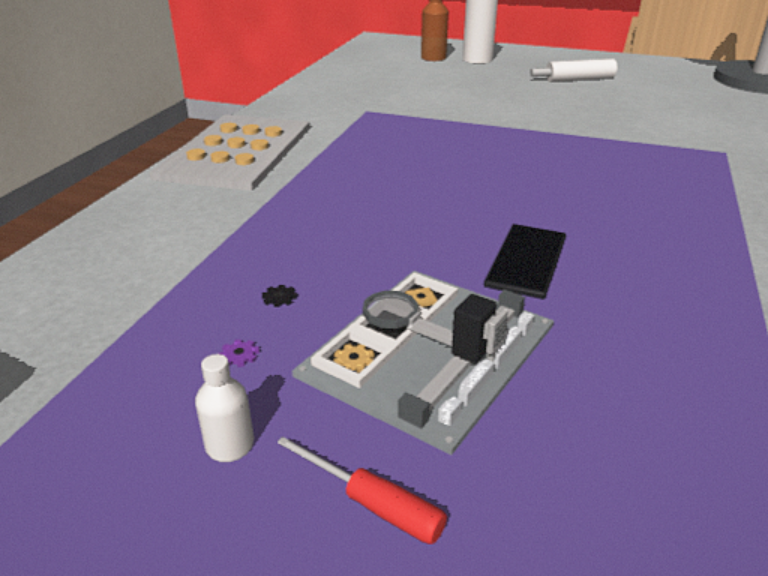

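The gear is in the pocket towards +y, at about (325,265) in the top view and (353,357) in the side view. The square plate is in the other end pocket. The grip and tab are at about (348,352) in the top view, and the track yaw is about -14°. I'll refine that yaw and work out the first move.

```bash
cat >> h.py <<'E'
def delta(p,yaw):
    s=read_state();r0=R.from_euler("xyz",s["eef_rot"]);r1=R.from_euler("xyz",[np.pi,0,yaw])
    print("t",round(s["time"],2),"shift",np.round(r0.inv().apply(np.array(p)-s["eef_pos"]),4),"turn",np.round((r0.inv()*r1).as_rotvec(),4),"F",np.round(s["ft_force"],1),"w",round(s["grip_width"],3))
E
python3 - <<'E'
from h import *
for n in("top","side"):
    z=np.load(n+".npz");im,d=z["im"].astype(int),z["d"];P=cloud(n,d)
    roi=(P[...,0]>.42)&(P[...,0]<.72)&(P[...,1]>-.03)&(P[...,1]<.22)&(d>0)
    w=roi&(im.min(-1)>190)&(P[...,2]>.008)&(P[...,2]<.03)&(P[...,0]+.25*P[...,1]>.59)
    print(n,"tray",w.sum(),cv2.minAreaRect((P[w][:,:2]*1000).astype(np.float32)))
    b=roi&(im[...,0]-im[...,2]>60);b&=P[...,0]<.72
    k,l,st,c=cv2.connectedComponentsWithStats(b.astype(np.uint8))
    for i in range(1,k):
        if st[i,4]>30: print("brass",st[i,4],np.round(P[l==i].mean(0),4))
    g=roi&(im.max(-1)<60)&(P[...,2]>.0675)&(P[...,2]<.078)
    print("black top",g.sum(),cv2.minAreaRect((P[g][:,:2]*1000).astype(np.float32)),P[g].mean(0))
E
```

```text
top tray 911 ((586.314453125, 82.83969116210938), (181.70147705078125, 120.865234375), 74.23043060302734)
brass 321 [0.631  0.1322 0.0116]
brass 255 [0.599  0.0155 0.0119]
black top 109 ((526.5565185546875, 95.27570343017578), (28.235881805419922, 23.277193069458008), 75.74395751953125) [0.53056061 0.09355175 0.07126403]
side tray 968 ((612.9124145507812, 76.43267822265625), (180.031982421875, 58.900386810302734), 74.37203979492188)
brass 149 [0.5952 0.0173 0.0108]
brass 310 [0.6287 0.1351 0.0111]
black top 311 ((523.9871215820312, 100.63630676269531), (34.67001724243164, 26.54365348815918), 73.30877685546875) [0.5239898  0.10298826 0.06996523]
```

```bash
python3 -c "
from h import *
delta([.524,.0998,.30],1.297)"
```

```text
t 0.4 shift [-0.4888 -0.4363  0.1047] turn [-3.0000e-04  3.0000e-04  1.6209e+00] F [ 0.5 -0.1 -0.1] w 1.002
```

Call:
send_rows:
  increments:
    - [[-0.04, -0.036, 0.0], [0, 0, 0.13], -1]
    - [[-0.08, -0.072, 0.0], [0, 0, 0.26], -1]
    - [[-0.115, -0.103, 0.0], [0, 0, 0.39], -1]
    - [[-0.15, -0.134, 0.0], [0, 0, 0.52], -1]
    - [[-0.185, -0.165, 0.01], [0, 0, 0.65], -1]
    - [[-0.22, -0.196, 0.02], [0, 0, 0.78], -1]
    - [[-0.255, -0.227, 0.03], [0, 0, 0.91], -1]
    - [[-0.29, -0.258, 0.04], [0, 0, 1.04], -1]
    - [[-0.325, -0.289, 0.05], [0, 0, 1.17], -1]
    - [[-0.36, -0.32, 0.06], [0, 0, 1.3], -1]
    - [[-0.395, -0.351, 0.07], [0, 0, 1.43], -1]
    - [[-0.43, -0.382, 0.08], [0, 0, 1.55], -1]

```text
time: 1.6
eef_pos: [0.4797, 0.1645, 0.3247]
eef_rot: [3.141, -0.001, 1.363]
ft_force: [0.1, 1.0, 0.6]
grip_width: 0.998
```

```bash
python3 -c "
from h import *
delta([.524,.0998,.30],1.297)"
```

```text
t 1.6 shift [-0.0542  0.0566  0.0247] turn [ 0.0008 -0.0005  0.0664] F [0.1 1.  0.6] w 0.998
```

Call:
send_rows:
  increments:
    - [[-0.027, 0.028, 0.012], [0, 0, 0.033], -1]
    - [[-0.054, 0.0566, 0.025], [0.0008, -0.0005, 0.066], -1]
    - [[-0.0542, 0.0566, 0.0247], [0.0008, -0.0005, 0.0664], -1]
    - [[-0.0542, 0.0566, 0.0247], [0.0008, -0.0005, 0.0664], -1]
    - [[-0.0542, 0.0566, 0.0247], [0.0008, -0.0005, 0.0664], -1]

```text
time: 2.1
eef_pos: [0.5236, 0.1011, 0.3001]
eef_rot: [-3.141, -0.001, 1.299]
ft_force: [-0.4, -0.3, 0.2]
grip_width: 0.997
```

```bash
python3 - <<'E'
from h import *
im,d=snapshot("side");t,_=snapshot("top")
a=cv2.resize(im[150:290,200:400,::-1],(800,560));cv2.imwrite("pics/side2.png",a)
delta([.524,.0998,.213],1.297)
E
```

```text
t 2.2 shift [-0.0016  0.001   0.0873] turn [-0.0003 -0.0013  0.0032] F [ 0.8 -0.5 -0.9] w 0.999
```

View pics/side2.png

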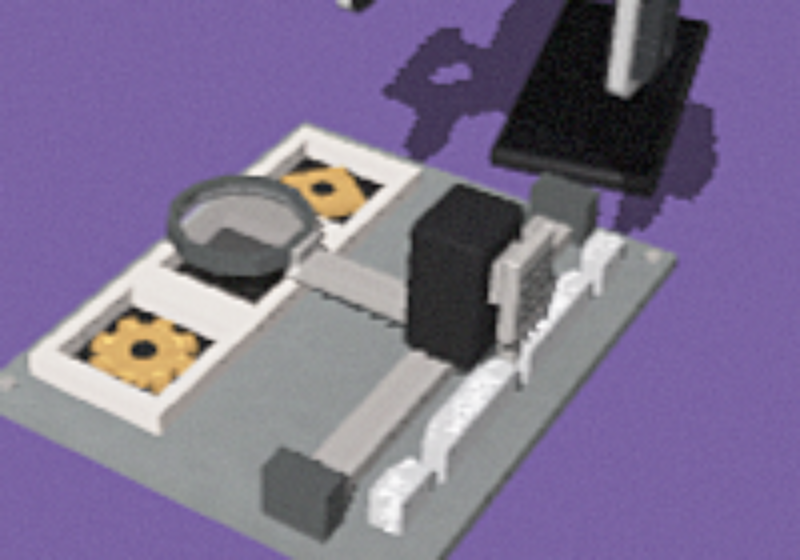

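The grip and tab are clear at (465,275) and (525,285), and the open fingers hang above them. The gear sits at (145,350). Next I go down.

Call:
send_rows:
  increments:
    - [[-0.0016, 0.001, 0.02], [0, 0, 0.003], -1]
    - [[-0.0016, 0.001, 0.045], [0, -0.001, 0.003], -1]
    - [[-0.0016, 0.001, 0.07], [0, -0.001, 0.003], -1]
    - [[-0.0016, 0.001, 0.087], [0, -0.001, 0.003], -1]
    - [[-0.0016, 0.001, 0.087], [0, -0.001, 0.003], -1]
    - [[-0.0016, 0.001, 0.087], [0, -0.001, 0.003], -1]
    - [[-0.0016, 0.001, 0.087], [0, -0.001, 0.003], -0.2]
    - [[-0.0016, 0.001, 0.087], [0, -0.001, 0.003], -0.2]
    - [[-0.0016, 0.001, 0.087], [0, -0.001, 0.003], -0.2]
    - [[-0.0016, 0.001, 0.087], [0, -0.001, 0.003], -0.2]
  grip_force: 30

```text
time: 3.2
eef_pos: [0.5241, 0.0999, 0.2138]
eef_rot: [3.141, -0.001, 1.297]
ft_force: [0.0, -0.8, -0.3]
grip_width: 0.604
```

```bash
python3 - <<'E'
from h import *
im,d=snapshot("side")
a=cv2.resize(im[130:270,220:420,::-1],(800,560));cv2.imwrite("pics/side3.png",a)
delta([.524,.0998,.213],1.297)
E
```

```text
t 3.25 shift [-0.     -0.      0.0006] turn [ 0.0002 -0.0006  0.0002] F [-0.1 -0.4  0.4] w 0.6
```

View pics/side3.png

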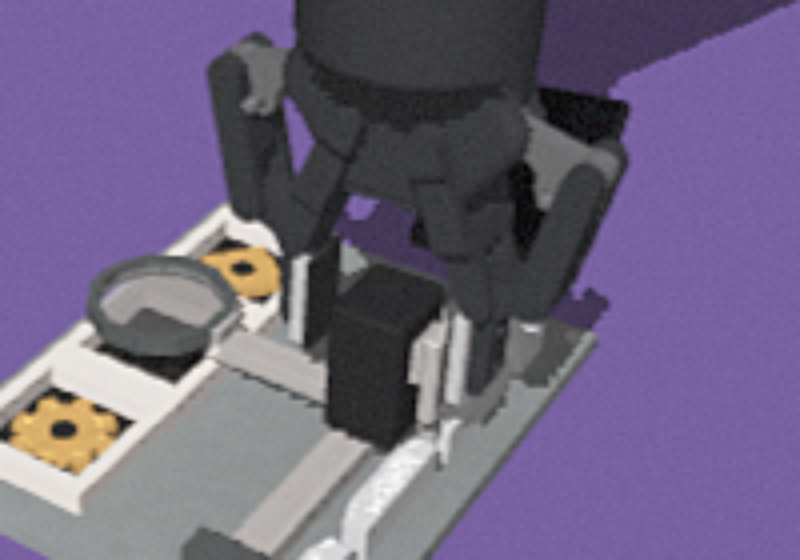

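The left finger (315,290) and right finger (470,350) straddle the grip and tab with clearance on both sides. Now I pinch.

Call:
send_rows:
  increments:
    - [[0, 0, 0], [0, 0, 0], 0.1]
    - [[0, 0, 0], [0, 0, 0], 0.3]
    - [[0, 0, 0], [0, 0, 0], 1]
    - [[0, 0, 0], [0, 0, 0], 1]
    - [[0, 0, 0], [0, 0, 0], 1]
    - [[0, 0, 0], [0, 0, 0], 1]
    - [[0, 0, 0], [0, 0, 0], 1]
  grip_force: 30

```text
time: 3.95
eef_pos: [0.5248, 0.0996, 0.2144]
eef_rot: [3.14, -0.001, 1.297]
ft_force: [2.0, -0.6, 5.2]
grip_width: 0.332
```

```bash
python3 - <<'E'
from h import *
y=np.array([.2706,.9627,0])
s=read_state();delta(s["eef_pos"]+.06*y,1.297);print(s["eef_pos"])
E
```

```text
t 3.95 shift [0.06   0.     0.0001] turn [ 0.0017 -0.0014 -0.0002] F [ 2.  -0.6  5.2] w 0.332
[0.52479695 0.09962356 0.21437929]
```

Call:
send_rows:
  increments:
    - [[0.004, 0, 0], [0, 0, 0], 1]
    - [[0.009, 0, 0], [0, 0, 0], 1]
    - [[0.014, 0, 0], [0, 0, 0], 1]
    - [[0.019, 0, 0], [0, 0, 0], 1]
    - [[0.024, 0, 0], [0, 0, 0], 1]
    - [[0.029, 0, 0], [0, 0, 0], 1]

```text
time: 4.55
eef_pos: [0.5328, 0.1281, 0.2144]
eef_rot: [3.14, -0.001, 1.297]
ft_force: [1.9, -0.4, 3.2]
grip_width: 0.332
```

```bash
python3 - <<'E'
from h import *
y=np.array([.2706,.9627,0])
s=read_state();im,d=snapshot("side")
a=cv2.resize(im[130:290,200:400,::-1],(750,600));cv2.imwrite("pics/side4.png",a)
delta(np.array([.5248,.0996,.2144])+.06*y,1.297)
E
```

```text
t 4.6 shift [0.0292 0.0002 0.0001] turn [ 0.0021 -0.0027  0.0014] F [ 1.2 -0.1  3.6] w 0.336
```

View pics/side4.png

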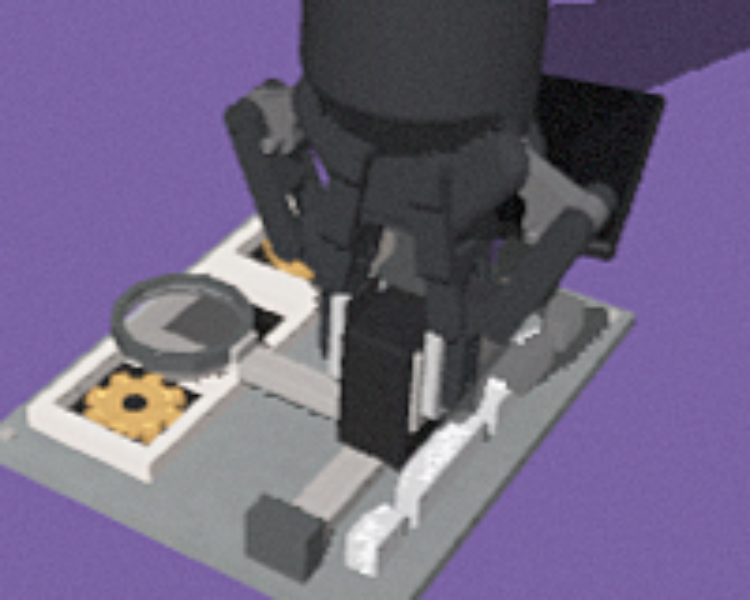

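The grip (385,370) and lens (185,325) are moving along with the pinched tab. They are about halfway, and the gear at (135,400) hasn't moved. Finishing the slide.

Call:
send_rows:
  increments:
    - [[0.005, 0, 0], [0, 0, 0], 1]
    - [[0.01, 0, 0], [0, 0, 0], 1]
    - [[0.015, 0, 0], [0, 0, 0], 1]
    - [[0.02, 0, 0], [0, 0, 0], 1]
    - [[0.025, 0, 0], [0, 0, 0], 1]
    - [[0.0285, 0, 0], [0, 0, 0], 1]
    - [[0.0295, 0, 0], [0, 0, 0], 1]
    - [[0.0295, 0, 0], [0, 0, 0], 1]
    - [[0.0295, 0, 0], [0, 0, 0], 1]

```text
time: 5.5
eef_pos: [0.541, 0.1579, 0.2144]
eef_rot: [3.139, -0.003, 1.299]
ft_force: [2.9, 1.2, 0.8]
grip_width: 0.334
```

```bash
python3 - <<'E'
from h import *
im,d=snapshot("side");P=cloud("side",d)
for r in trace("side","grip_top")[:2]:
    q=P[r["mask"]&(d>0)];lens=q[(abs(q[:,2]-.033)<.005)]
    print(r["conf"],r["rect"],lens[lens[:,0]>.6].mean(0) if len(lens) else "")
y=np.array([.2706,.9627,0])
delta(np.array([.5248,.0996,.2144])+.06*y,1.297)
a=cv2.resize(im[130:290,200:400,::-1],(750,600));cv2.imwrite("pics/side5.png",a)
E
```

```text
0.79 [216.4, 211.1, 307.2, 270.1] [0.62886103 0.13513508 0.03113149]
t 5.6 shift [-0.0004  0.0001  0.    ] turn [ 0.0022 -0.003   0.0014] F [ 2.2 -0.1  0.3] w 0.333
```

View pics/side5.png

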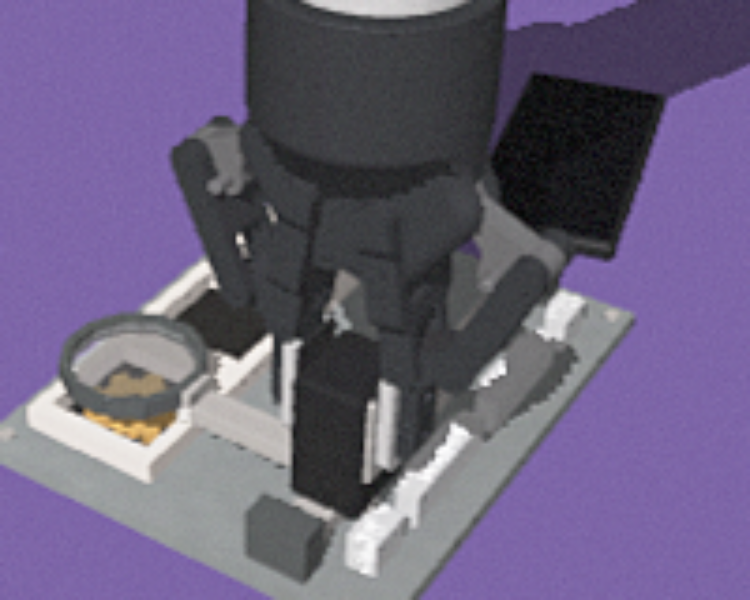

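The lens (135,370) is over the gear pocket, and its centre measures within 1 mm of the gear. Now I open the gripper gently and hold still so the latch can seat.

Call:
send_rows:
  increments:
    - [[0, 0, 0], [0, 0, 0], 0.25]
    - [[0, 0, 0], [0, 0, 0], 0.15]
    - [[0, 0, 0], [0, 0, 0], 0.0]
    - [[0, 0, 0], [0, 0, 0], -0.2]
    - [[0, 0, 0], [0, 0, 0], -0.5]
    - [[0, 0, 0], [0, 0, 0], -1]
    - [[0, 0, 0], [0, 0, 0], -1]
    - [[0, 0, 0], [0, 0, 0], -1]
    - [[0, 0, 0], [0, 0, 0], -1]
    - [[0, 0, -0.02], [0, 0, 0], -1]
    - [[0, 0, -0.05], [0, 0, 0], -1]
    - [[0, 0, -0.09], [0, 0, 0], -1]

```text
time: 6.8
eef_pos: [0.5401, 0.1575, 0.304]
eef_rot: [-3.14, -0.001, 1.298]
ft_force: [0.2, 1.1, -0.3]
grip_width: 0.999
```

Call:
send_rows:
  increments:
    - [[-0.04, 0, -0.02], [0, 0, 0], -1]
    - [[-0.08, 0, -0.04], [0, 0, 0], -1]
    - [[-0.12, 0, -0.05], [0, 0, 0], -1]
    - [[-0.16, 0, -0.05], [0, 0, 0], -1]
    - [[-0.16, 0, -0.05], [0, 0, 0], -1]

```text
time: 7.3
eef_pos: [0.4953, -0.0032, 0.355]
eef_rot: [3.141, 0.003, 1.287]
ft_force: [-0.3, -0.9, -0.6]
grip_width: 1.002
```

```bash
python3 - <<'E'
from h import *
c=np.array([.525,.0995]);a=np.radians(-15.7);A=np.array([[np.cos(a),np.sin(a)],[-np.sin(a),np.cos(a)]])
for n in("side","top"):
    im,d=snapshot(n);P=cloud(n,d)
    for t in("grip_top","latch_tab","gear"):
        for r in trace(n,t)[:3]:
            q=P[r["mask"]&(d>0)]
            if t=="grip_top": q=q[abs(q[:,2]-.071)<.004]
            if len(q)<5: continue
            l=(q[:,:2]-c)@A.T*1000
            print(n,t,round(r["conf"],2),len(q),"local x",np.round(np.percentile(l[:,0],[2,50,98]),1),"y",np.round(np.percentile(l[:,1],[2,50,98]),1))
    if n=="side": cv2.imwrite("pics/side6.png",cv2.resize(im[150:310,200:400,::-1],(750,600)))
s=read_state();print(s["time"],s["ft_force"],s["grip_width"],s["eef_pos"])
E
```

```text
side grip_top 0.8 457 local x [-25.5  -4.6  11. ] y [47.2 63.9 77.9]
side gear 0.81 246 local x [210.5 226.4 245.5] y [ 0.4 18.4 34.1]
side gear 0.57 293 local x [176.1 191.4 209.6] y [ 96.8 112.3 125.5]
side gear 0.42 86 local x [75.7 83.7 97.4] y [62.2 73.4 78.9]
top latch_tab 0.46 87 local x [-23.6 -19.1 -13.7] y [46.1 57.8 69.1]
top gear 0.84 234 local x [179.2 193.4 208.1] y [ 94.7 109.3 124.9]
top gear 0.68 267 local x [214.3 229.4 245.8] y [-1.2 15.2 31.1]
7.7 [-0.39141153 -0.00595446  0.34961268] 1.0022560489538093 [0.49738019 0.00467446 0.35354672]
```

View pics/side6.png

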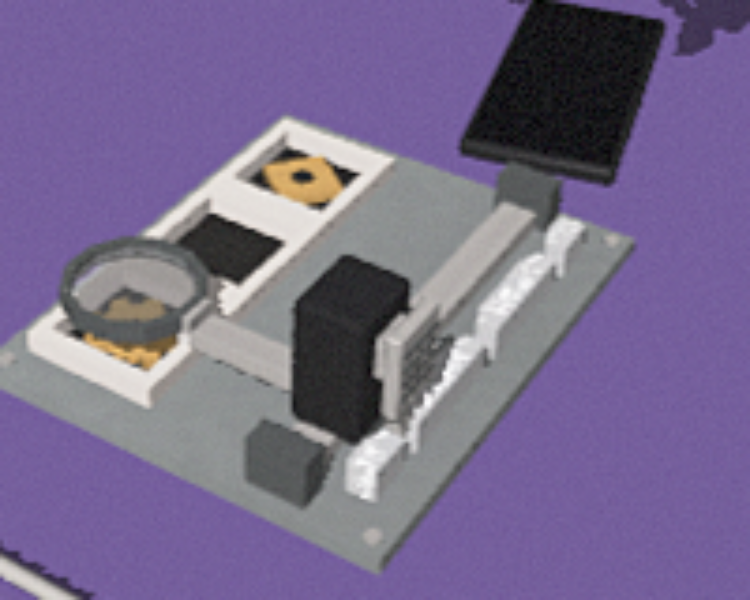

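The tab at (400,365) has sprung out and the grip is at the +60 mm stop. The lens is over the gear pocket with the gear still inside, and the arm is clear, so I'm handing in.

```bash
python3 -c "
from rig import *
print(sign_off())"
```

```text
the job is handed in; nothing more can be done
None
```

The loupe is now over the brass gear's pocket and locked at the +60 mm stop. I pinched the latch tab against the grip, slid the grip 60 mm along the track with the tab held in, released it there and backed the arm away. I signed off at about 7.7 s on the robot's clock.

**Latch and stop:** In the last side view, grip and tab span about -25.5 to 11 mm across the track, so the tab has sprung out. The grip's middle is about 62 to 64 mm along. The side camera already read about 1 to 2 mm high at the start, so this fits the 60 mm stop.

**Lens and gear:** Before release, the lens centre measured within about 1 mm of the gear's position. Afterwards, the gear was visible in its pocket under the lens. The arm was clear, with about 0.5 N on the wrist.

**Weaker checks:**
- **Top camera:** it reported only the tab in the last check, at about 58 mm along and not the grip.
- **Camera agreement:** the two cameras differed by about 2 to 4 mm.
- **Gear detections:** the last ones were mostly the purple and black look-alikes. The real gear was only partly seen under the lens, at low confidence (0.42) in the side view, and not at all by the top camera.

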